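Slide the petri dish along the rail into its corner pocket

TASK

Without picking it up, push the petri dish back across the grey viewing stage until it rests against the long rail, then slide it along the rail, keeping it against the rail, into the corner pocket at the end that carries the blue marker, fully home against the end stop. Only push it with the fingers: do not lift, carry or tip it; leave the stopper, flask, beaker and tweezers where they stand, and finish with the hand clear.

Things in the scene. Friction and masses are not known exactly. Their poses are not given: they have to be found in the camera images.
- stage: Fixed grey viewing stage, 180 mm deep (x) by 430 mm long (y). Origin: centre of its footprint, on the worktop. x points from its open front back to the rail, y along the rail to the left, z up. Its deck is 28 mm above the worktop; rail, end stops and cheeks are aluminium, 12 mm high above the deck (tops 40 mm above the worktop). A pocket is at each end of the rail, mirror images.
- rail_mid (a point): Middle of the long back rail's inner face, at deck height (stage x = +70 mm, y = 0). A dish touching the rail has its centre at stage x = +40 mm.
- pocket_left (a point): Where the centre of a dish fully home in the left pocket lies, on the deck (stage x +40, y +155 mm). The pocket is 64 mm wide, open to the middle of the stage, closed by the rail, the end stop (inner face y = 185 mm) and a short front cheek (x -6 to +6 mm), which runs from the stop to a round nose at y = 145 mm. A dish fully home still sticks 20 mm out of its mouth.
- pocket_right (a point): The same for the right pocket, mirrored (stage x +40, y -155 mm; end stop face y = -185 mm, cheek nose y = -145 mm).
- dish: The lone petri dish on the stage's deck: clear, with cream-coloured filling, round, 60 mm across, 15 mm high, about 35 to 70 g, loose; it slides easily on the smooth deck and rail (friction about 0.25). Origin: centre of its underside; z up.
- marker_blue: Blue round button marker, 22 mm across, 6 mm high, fixed on top of one of the two end stops (at stage x = +32 mm, y = +199 or -199 mm); the end differs from start to start. The pocket at this end is the goal. Origin: centre of its underside.
- marker_white: White round button marker, same size, fixed on top of the other end stop; that pocket stays empty. Origin: centre of its underside.
- red_stopper: Red rubber stopper, 26 mm across, 25 mm high, standing loose on the stage's front right corner. Bystander. Origin: centre of its underside.
- conical_flask: Conical glass flask with yellow filling, 65 mm across, 104 mm high, standing on the worktop to the right of the stage. Bystander. Origin: centre of its underside.
- glass_beaker: Clear glass beaker, about 55 mm across, 68 mm high, on the worktop to the left of the stage. Bystander. Origin: centre of its underside.
- steel_tweezers: Steel tweezers, 127 x 16 x 9 mm, lying on the worktop to the right of the stage; the long axis is their y. Bystander. Origin: centre of their underside.
Things that resemble listed ones, but are neither listed nor needed, are in the scene too. What is meant by the dish is not pink or purple, and is the larger of those in its own colour.

How it is judged:
By the outcome, as a careful person would: the job done as asked, in the order asked, and still so for the second after the job is handed in, with the robot touching nothing.
It also fails if it takes over 48 s, if anything falls off the work surface, if the arm or the gripper's body presses on something with over 40 N, if the wrist force passes 120 N, or if a joint passes its speed limit or range.

ROBOT

A 6-joint arm with a two-finger parallel gripper is mounted at the origin on a cart in front of the work surface, level with it; the furniture and walls round the work are solid. World frame = base frame: x ahead of the robot, y to its left, z up, the work surface at z = 0. Lengths are in m, angles in rad, forces in N, time in s.
With the tool pointing down it reaches from about 0.275 to 0.75 m from the base axis. Payload 10.2 kg.
Tool frame: the origin (TCP) lies midway between the tips of the shut fingers; the grasp point (between the pads) lies 19 mm behind it (env.hold_point_z is the distance from the TCP to the grasp point, in m); x points along the fingers, z is the direction in which the jaws open and shut, and the axes are right-handed (so a half turn about x gives the same grasp; the last joint's range is limited). The gripper opens to 85 mm and grips with 20 to 120 N. Pads are 22 mm wide; open, the fingers measure 114 mm over their backs; the gripper's body (76 mm by 85 mm) begins 54 mm behind the grasp point. The pads swing forward as they close: fully open they stand 13 mm farther back than shut.
Start: joints at [-1.525, 0.313, 1.498, -0, 1.331, -0.223], TCP at [0.139, -0.506, 0.231] pointing down, gripper open.
Joint ranges: [-2.94, 2.94], [-0.97, 2.17], [0.19, 2.56], [-1.23, 4.37], [0.02, 3.11], [-2.88, 2.88]. Speed limits (rad/s): [2.39, 2.39, 3.01, 3.14, 3.14, 3.14].

INTERFACE

Orientations are given as a unit quaternion [x, y, z, w].
In Python, from bench import env, kinematics, monitor, eyes, job gives the robot as it stands. The module is installed in compiled form; this text tells all that it offers. Calls block until the motion is done:
- env.reach(position, orientation): joint-space move of the TCP to a pose.
- env.movel(position, velocity=0.15, frame=None, guard=None): straight line of the TCP; frame=None keeps the orientation; velocity is the mean speed in m/s. With guard (N) it stops when the force on the tool has changed by that much, and returns True; else False.
- env.set_joints(angles): joint-space move.
- env.release() and env.close_gripper(effort=None): open the fingers fully, or close them until they stop; effort is the grip in N (None keeps the last).
- env.hold(seconds).
- kinematics.ik(position, orientation): joint angles nearest the present ones, or None.
- monitor.sense(): the state.
- eyes.grab_frame(name): name is "scene" or "top" or "wrist"; returns a dict with "frame" (400x640x3 uint8, red, green, blue), "mtx" (3x3 intrinsics, pixels), "view" (4x4, takes a point from world to camera coordinates). Camera axes: x right, y down, z forward; pixel columns grow to the right and rows downward; lengths in m; the calibration is good to about 2 mm. A picture is of the moment at which its call begins. There is no depth.
A pose or a line that the arm cannot do raises env.MotionError and nothing moves.
- job.hand_in(): hands the job in, once; it reports no verdict.
The state is a dict: "clock": time; "joints": joint angles; "qvel": joint speeds; "joint_efforts": joint torques, N m; "position": TCP position; "ee_rot": TCP orientation; "contact_force": force on the tool from outside, world axes, zero at the start; "ft_torque": the same for the moment, N m; "finger_gap": opening from 0.0 (shut) to 1.0 (fully open).
Only numpy, scipy, OpenCV 4.12 (cv2) and the standard library are available. Lean on these libraries where they do the work, as an engineer would, in place of code of your own. Each camera call takes 0.05 s, during which the arm holds its last target. There are 200 camera calls.

## Working session

There is one attempt and no reset: what is moved stays moved. The work goes in short steps, each a Python script; the robot and the scene stay as the last script left them, time stands still between calls to the robot, and variables do not carry over. Pictures are saved under pics/ and viewed, about 8 in all and at most 12, crops included, and the job is handed in when it is done.

```bash
mkdir -p pics
cat > h.py <<'E'
import numpy as np, cv2
from bench import env, kinematics, monitor, eyes, job
def grab(n,fn=None):
    g=eyes.grab_frame(n)
    if fn: cv2.imwrite('pics/'+fn,g['frame'][:,:,::-1])
    return g
def ray(g,uv,z):
    V=np.array(g['view']);R,t=V[:3,:3],V[:3,3];c=-R.T@t
    d=R.T@np.linalg.inv(g['mtx'])@np.array([uv[0],uv[1],1.])
    return c+d*(z-c[2])/d[2]
def proj(g,p):
    V=np.array(g['view']);q=np.array(g['mtx'])@(V[:3,:3]@np.array(p)+V[:3,3]);return q[:2]/q[2]
E
python3 - <<'E'
from h import *
for n in('top','scene'):
    g=grab(n,n+'0.png');np.savez(n+'0.npz',**g)
    V=np.array(g['view']);print(n,-V[:3,:3].T@V[:3,3],V[:3,:3].round(2).tolist())
s=monitor.sense();print(s['clock'],s['position'],s['ee_rot'],s['contact_force'])
E
```

```text
top [ 0.48058319 -0.04501124  1.14141459] [[0.01, -1.0, -0.0], [-1.0, -0.01, -0.1], [0.1, 0.0, -1.0]]
scene [0.10446588 0.60995651 0.55252815] [[-0.82, -0.57, -0.01], [-0.29, 0.42, -0.86], [0.5, -0.7, -0.51]]
0.1 [ 0.13940544 -0.50590801  0.23081565] [ 0.42880474  0.56275585 -0.42817227  0.56222847] [ 0.29476036 -0.03373757  0.14391842]
```

View pics/top0.png

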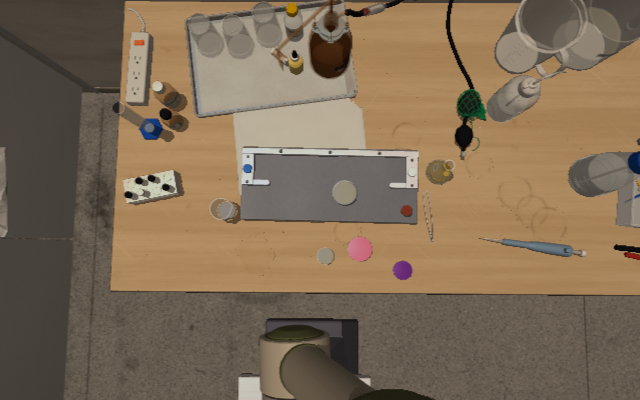

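View pics/scene0.png

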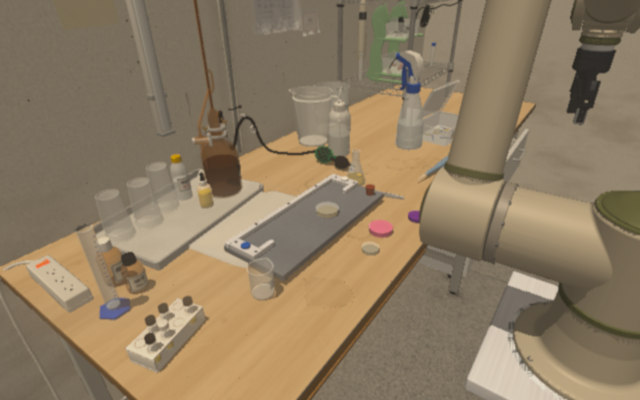

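The top view shows the stage at px (241–418, 148–223), with the blue marker at (248,168), which is the left end, and the white one at (412,172). Lookalikes:
- cream dish on the deck at (344,193)
- small cream dish on the worktop at (325,256)
- pink dish at (360,249)
- purple dish at (403,270)

I choose (344,193): it is cream, the larger of the two, and on the deck. Next I measure it and check a crop.

```bash
cat >> h.py <<'E'
def blobs(g,m,roi,amin=8):
    u0,v0,u1,v1=roi;k=np.zeros(m.shape,np.uint8);k[v0:v1,u0:u1]=m[v0:v1,u0:u1]
    n,_,st,c=cv2.connectedComponentsWithStats(k)
    return [(c[i],st[i]) for i in range(1,n) if st[i][4]>=amin]
def markers(g):
    hsv=cv2.cvtColor(g['frame'],cv2.COLOR_RGB2HSV)
    b=blobs(g,((hsv[...,0]>95)&(hsv[...,0]<125)&(hsv[...,1]>130)).astype(np.uint8),(235,155,262,180))
    return hsv,b
def dish(g,z=.0355,roi=(245,158,416,220)):
    """cream disc on the deck: centre by mask; filling a bit under rim height"""
    hsv=cv2.cvtColor(g['frame'],cv2.COLOR_RGB2HSV).astype(int)
    m=((hsv[...,0]>15)&(hsv[...,0]<45)&(hsv[...,1]>20)&(hsv[...,2]>95)).astype(np.uint8)
    b=blobs(g,m,roi,80)
    return [(ray(g,c,z)[:2],c.round(1),s[2:5]) for c,s in b]
E
python3 - <<'E'
from h import *
g=dict(np.load('top0.npz'))
hsv,b=markers(g);print('blue',[(c,s) for c,s in b],[ray(g,c,.046) for c,s in b])
for z in(.028,.0355,.043):print('dish',dish(g,z))
red=blobs(g,(((hsv[...,0]<8)|(hsv[...,0]>172))&(hsv[...,1]>130)).astype(np.uint8),(395,200,418,222));print('red',[(c,s,ray(g,c,.053)) for c,s in red])
# dark deck contour
dk=((hsv[...,2]<110)&(hsv[...,1]<60)).astype(np.uint8)
print([(c,s) for c,s in blobs(g,dk,(235,145,425,230),500)])
# small cream
print('small',dish(g,.008,(310,240,342,270)), 'px',g['mtx'])
cv2.imwrite('pics/crop1.png',cv2.resize(g['frame'][140:280,225:445,::-1],None,fx=3.6,fy=3.6,interpolation=cv2.INTER_CUBIC))
E
```

```text
blue [(array([247.21568627, 168.2745098 ]), array([244, 165,   8,   8,  51], dtype=int32))] [array([0.64954117, 0.14083763, 0.046     ])]
dish [(array([ 0.59454122, -0.09449884]), array([344.4, 192.4]), array([ 27,  24, 452], dtype=int32))]
dish [(array([ 0.5937736 , -0.09416549]), array([344.4, 192.4]), array([ 27,  24, 452], dtype=int32))]
dish [(array([ 0.59300597, -0.09383214]), array([344.4, 192.4]), array([ 27,  24, 452], dtype=int32))]
red [(array([406.32967033, 210.13186813]), array([401, 205,  11,  11,  91], dtype=int32), array([ 0.55074463, -0.24026652,  0.053     ]))]
[(array([368.64099735, 191.65423654]), array([ 253,  153,  165,   70, 4532], dtype=int32))]
small [(array([ 0.44339688, -0.04949833]), array([325.5, 254.5]), array([ 32,  30, 951], dtype=int32))] px [[459.26150504   0.         322.04024894]
 [  0.         459.26150504 194.59144216]
 [  0.           0.           1.        ]]
```

View pics/crop1.png

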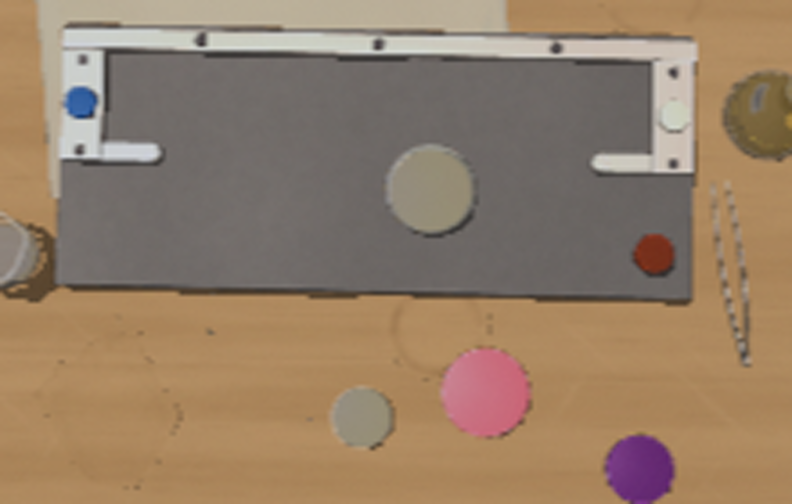

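The crop confirms it: the cream disc at (344,193) is about 25 px across, or about 60 mm, and lies on the grey deck. The other cream one is about 17 px and off the stage. Blue is on the left end stop. Next: fit the stage pose, check IK, and do the first push.

```bash
cat >> h.py <<'E'
from scipy.spatial.transform import Rotation as Rn
def quat(a):
    """tool down, jaw axis at world yaw a"""
    x=np.array([0,0,-1.]);z=np.array([np.cos(a),np.sin(a),0]);return Rn.from_matrix(np.c_[x,np.cross(z,x),z]).as_quat()
def toW(S,p): c,s=np.cos(S[2]),np.sin(S[2]);return np.array([S[0]+c*p[0]-s*p[1],S[1]+s*p[0]+c*p[1]])
def toS(S,w): c,s=np.cos(S[2]),np.sin(S[2]);d=np.array(w[:2])-S[:2];return np.array([c*d[0]+s*d[1],-s*d[0]+c*d[1]])
E
python3 - <<'E'
from h import *
from scipy.optimize import least_squares
g=dict(np.load('top0.npz'))
P=[((81,101),(.032,.199),.046),((674,116),(.032,-.199),.046),((57,287),(-.09,.215),.028),((691,300),(-.09,-.215),.028),((161,153),(0,.145),.04),((591,162),(0,-.145),.04)]
W=[ray(g,((c[0]+.5)/3.6-.5+225,(c[1]+.5)/3.6-.5+140),z)[:2] for c,_,z in P]
f=lambda S:np.concatenate([toW(S,p[1])-w for p,w in zip(P,W)])
S=least_squares(f,[.63,-.05,0]).x;np.save('S.npy',S)
print('S',S,'res mm',(f(S).reshape(-1,2)*1e3).round(1).tolist())
d=dish(g,.043)[0][0];print('dish stage',toS(S,d))
for nm,p in(('front',toS(S,d)-[.06,0]),('railR',(.032,toS(S,d)[1]-.06)),('end',(.032,.125))):
  w=toW(S,p)
  for a in(np.pi/2,-np.pi/2,0,np.pi,-.26,np.pi-.26):
    q=kinematics.ik([*w,.032],quat(a+S[2]));print(nm,round(a,2),None if q is None else np.round(q,2))
E
```

```text
S [ 0.61480399 -0.05696784 -0.01514715] res mm [[-1.1, 0.5], [0.3, -0.7], [1.0, 2.0], [0.1, -1.4], [0.0, 0.5], [-0.3, -1.0]]
dish stage [-0.02123715 -0.03719024]
front 1.57 [-0.39  0.59  1.66 -0.    0.89 -1.94]
front -1.57 [-0.39  0.59  1.66 -0.    0.89  1.2 ]
front 0 [-0.39  0.59  1.66 -0.    0.89 -0.37]
front 3.14 [-0.39  0.59  1.66 -0.    0.89  2.77]
front -0.26 [-0.39  0.59  1.66 -0.    0.89 -0.11]
front 2.88 None
railR 1.57 [-0.41  0.81  1.24 -0.    1.1  -1.97]
railR -1.57 [-0.41  0.81  1.24 -0.    1.1   1.17]
railR 0 [-0.41  0.81  1.24 -0.    1.1  -0.4 ]
railR 3.14 [-0.41  0.81  1.24 -0.    1.1   2.75]
railR -0.26 [-0.41  0.81  1.24 -0.    1.1  -0.14]
railR 2.88 None
end 1.57 [-0.08  0.79  1.28 -0.    1.07 -1.63]
end -1.57 [-0.08  0.79  1.28 -0.    1.07  1.51]
end 0 [-0.08  0.79  1.28 -0.    1.07 -0.06]
end 3.14 None
end -0.26 [-0.08  0.79  1.28 -0.    1.07  0.2 ]
end 2.88 None
```

Run:
```python
from h import *
S=np.load('S.npy');c=lambda:round(monitor.sense()['clock'],2)
env.close_gripper(20)
q=quat(S[2]-np.pi/2);Y=-.0372
env.reach([*toW(S,(-.085,Y)),.13],q);print(c())
env.movel([*toW(S,(-.085,Y)),.032],.1)
F0=monitor.sense()['contact_force']
hit=env.movel([*toW(S,(-.025,Y)),.032],.06,guard=5);print('mid',c(),hit)
print(dish(grab('top')  ,.043))
hit=env.movel([*toW(S,(.008,Y)),.032],.03,guard=5)
s=monitor.sense();print('end',s['clock'],hit,toS(S,s['position']),s['position'][2],s['contact_force']-F0)
g=grab('top','push1.png');print([ (toS(S,d[0]),d[1:]) for d in dish(g,.043)])
im=g['frame'][130:240,225:445,::-1];cv2.imwrite('pics/push1c.png',cv2.resize(im,None,fx=3.6,fy=3.6,interpolation=cv2.INTER_CUBIC))
```

```text
2.94
mid 5.22 False
[(array([ 0.59810629, -0.09553374]), array([345.1, 190.3]), array([  92,   62, 3965], dtype=int32))]
end 6.05 True [-0.00181958 -0.03703338] 0.03131208974075771 [-0.7701996   1.1892511  -0.58662744]
[(array([-0.01302496, -0.03274025]), (array([342.6, 189. ]), array([  93,   62, 4157], dtype=int32))), (array([ 0.03305063, -0.19470032]), (array([410.1, 171.5]), array([10, 29, 99], dtype=int32)))]
```

View pics/push1c.png

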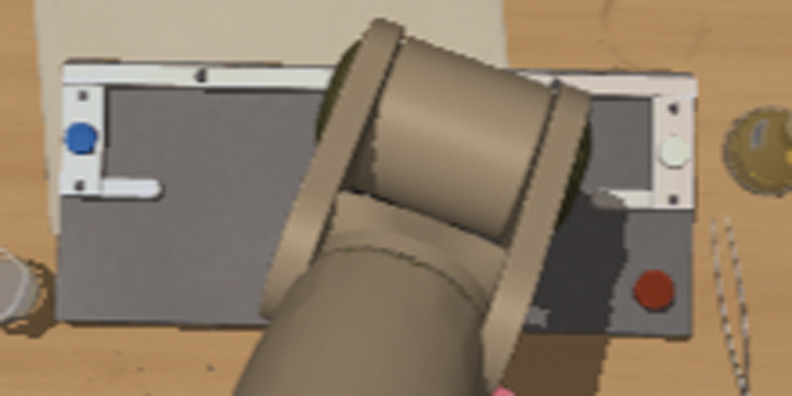

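The arm hides the dish (top view, arm over crop px 270–590). It stopped on guard at x = -1.8 mm, where -1 mm was expected at the rail. I back off, go up, and check with the scene and wrist cameras from the next staging pose.

Run:
```python
from h import *
S=np.load('S.npy');c=lambda:round(monitor.sense()['clock'],2)
Y=-.0372
env.movel([*toW(S,(-.03,Y)),.032],.08)
env.movel([*toW(S,(-.03,Y)),.09],.15)
env.reach([*toW(S,(.032,-.125)),.09],quat(S[2]-.26));print(c())
a=grab('scene');b=grab('wrist');np.savez('sc1.npz',**a)
u,v=map(int,proj(a,[*toW(S,(.04,Y)),.04]));print(u,v)
for y in (.155,-.0372,-.155): print(proj(a,[*toW(S,(.04,y)),.043]))
A=a['frame'][v-60:v+70,u-100:u+100];A=cv2.resize(A,(800,520),interpolation=cv2.INTER_CUBIC)
cv2.imwrite('pics/st2.png',A[:,:,::-1]);cv2.imwrite('pics/w2.png',b['frame'][:,:,::-1]);np.savez('w1.npz',**b)
```

```text
8.4
307 201
[255.73248682 234.55495208]
[307.18692101 200.40403401]
[332.60426917 183.53423867]
```

View pics/st2.png

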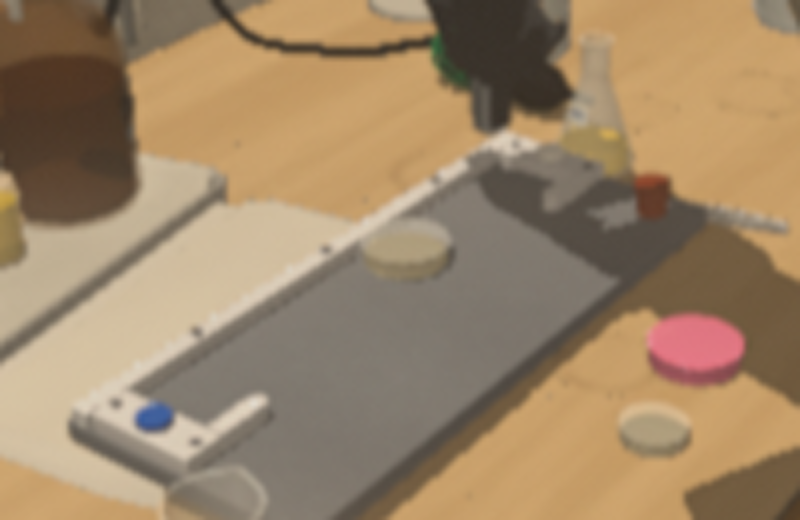

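View pics/w2.png

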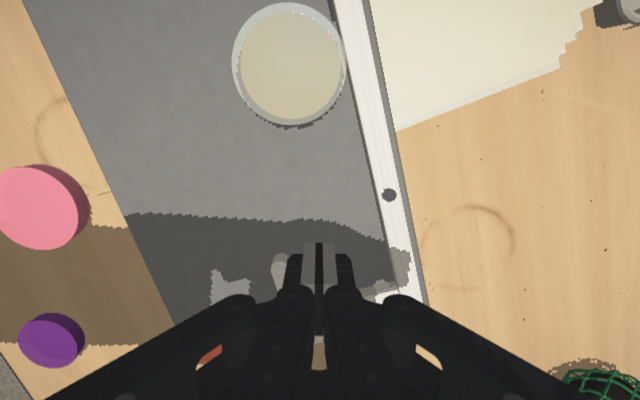

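The scene view shows the dish against the rail at crop (407,250). The wrist view has its rim at (233–345, 2–128), touching the base of the rail, so the first phase is done. Next is the slide, with the face turned 15° toward the rail.

Run:
```python
from h import *
S=np.load('S.npy')
print('dish', toS(S,ray(dict(np.load('w1.npz')),(289,64),.043)), 'rail px->', toS(S,ray(dict(np.load('w1.npz')),(349,65),.04)))
def rep(n,hit):
    s=monitor.sense();print(n,round(s['clock'],2),hit,toS(S,s['position']).round(4),np.round(s['contact_force'],1))
env.movel([*toW(S,(.0294,-.105)),.09],.15)
env.movel([*toW(S,(.0294,-.105)),.032],.1)
rep('down',0)
hit=env.movel([*toW(S,(.0294,.085)),.032],.06,guard=6);rep('mid',hit)
m=grab('wrist','mid.png')
if not hit:
    hit=env.movel([*toW(S,(.0294,.123)),.032],.03,guard=6);rep('end',hit)
e=grab('wrist');np.savez('w3.npz',**e);np.savez('w2.npz',**m)
cv2.imwrite('pics/end.png',np.vstack([cv2.resize(x['frame'],(480,300),interpolation=cv2.INTER_AREA) for x in(m,e)])[:,:,::-1])
```

```text
dish [ 0.0401221  -0.03525534] rail px-> [ 0.07016005 -0.04360769]
down 9.52 0 [ 0.0297 -0.1052] [-0.7 -0.1  0.7]
mid 12.83 False [0.0294 0.0849] [-0.5  0.4 -0.7]
end 13.85 True [0.0292 0.1158] [ 0.5 -3.2  1.5]
```

View pics/end.png

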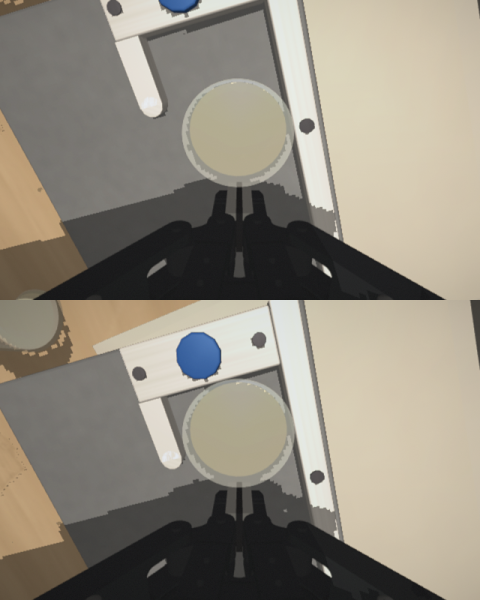

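Mid-slide (upper half) the dish is on the rail. At the end (lower half) it is in the blue pocket, touching both rail and end stop, and the guard hit at y = 115.8 mm where 115.4 was expected. I retreat along the deck first, lift clear, and check.

Run:
```python
from h import *
S=np.load('S.npy')
env.movel([*toW(S,(.0215,.086)),.032],.06)
env.movel([*toW(S,(.0215,.086)),.13],.15)
w=grab('wrist');np.savez('w4.npz',**w)
env.reach([*toW(S,(-.06,-.10)),.25],quat(S[2]-.26));env.hold(.3)
t=grab('top');np.savez('t4.npz',**t);s=monitor.sense();print(s['clock'],s['contact_force'])
print([(toS(S,d[0]),d[1:]) for d in dish(t,.043)])
hsv=cv2.cvtColor(t['frame'],cv2.COLOR_RGB2HSV)
print('red',[(c) for c,_ in blobs(t,(((hsv[...,0]<8)|(hsv[...,0]>172))&(hsv[...,1]>130)).astype(np.uint8),(395,200,418,222))])
print('home px',proj(t,[*toW(S,(.04,.155)),.043]))
T=cv2.resize(t['frame'][140:230,200:460],(780,270),interpolation=cv2.INTER_CUBIC);W=cv2.resize(w['frame'],(480,300));W=cv2.copyMakeBorder(W,0,0,0,300,cv2.BORDER_CONSTANT)
cv2.imwrite('pics/fin.png',np.vstack([T,W])[:,:,::-1])
```

```text
16.7 [-0.15103302 -0.24957946  0.43166535]
[(array([0.03698306, 0.15333026]), (array([266.1, 166.7]), array([ 23,  20, 386], dtype=int32))), (array([-0.00635005, -0.13649769]), (array([385.8, 187.2]), array([  78,   62, 3110], dtype=int32)))]
red []
home px [265.433538   165.47412885]
```

View pics/fin.png

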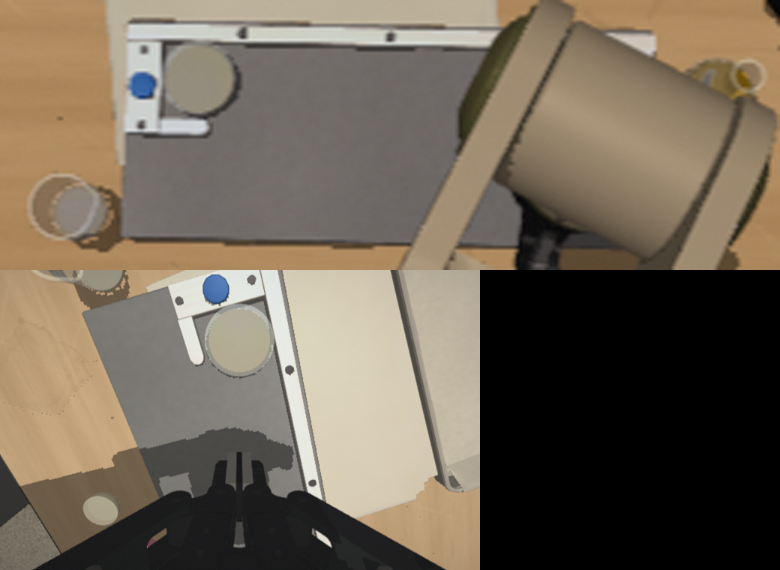

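The top view shows the dish at crop (200,78) in the blue pocket, but the colour mask reads 2–3 mm short of home. I check that against a close crop of the wrist view.

Run:
```python
from h import *
S=np.load('S.npy');g=dict(np.load('w4.npz'))
im=cv2.resize(g['frame'][0:150,220:420,::-1],(800,600),interpolation=cv2.INTER_CUBIC)
def px(p,z): u=proj(g,[*toW(S,p),z]);return tuple(int(k) for k in ((u-[220,0]+.5)*4-.5))
for k in np.linspace(0,2*np.pi,24,endpoint=False):
    cv2.circle(im,px((.04+.03*np.cos(k),.155+.03*np.sin(k)),.043),2,(0,0,255),-1)
cv2.imwrite('pics/fin2.png',im);print(px((.04,.155),.043))
```

```text
(400, 385)
```

View pics/fin2.png

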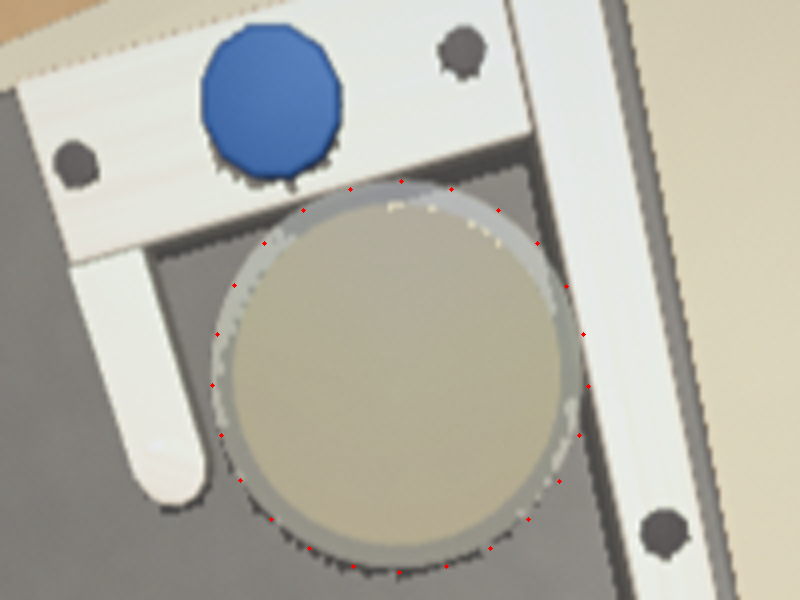

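The close crop has the dish rim tangent to the end stop at (345,190) and to the rail at (582,350). It matches the predicted home circle to about 0.5 mm, so the top-view mask offset comes from the clear rim it leaves out.

```bash
python3 -c "
from h import *
job.hand_in();print(monitor.sense()['clock'])"
```

```text
the job is handed in; nothing more can be done
the job is handed in; nothing more can be done
```

The petri dish is fully home in the left pocket, the end with the blue marker, and the job is handed in at about 17 s of the 48 s allowed. With shut fingers I pushed it straight back to the rail. I then slid it along the rail with the finger face turned 15° toward it, and drew back along the deck before lifting clear.

**Checks that agreed:**
- After the first push, the wrist camera put the dish at stage x = 40.1 mm, where 40 mm means touching the rail.
- The slide stopped on contact at a hand position of y = 115.8 mm, where 115.4 mm was expected.
- The final wrist close-up shows the rim touching both rail and end stop, within about 0.5 mm of the home circle.

**Check that disagreed:** the coarse top-view colour mask read the dish 3 mm short in x and 1.7 mm short in y. I put this down to the clear rim, which the mask leaves out, and trusted the close-up.

**Not fully checked:** in the last top view the beaker and flask looked unmoved. The arm hid the red stopper and tweezers, so I could not check them at the end, but the planned path stayed clear of both.

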